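# Nip a tube in the welding jig and hold the ratchet lever

## Task

Get the length of square tube ready for tacking: swing the jig's hinged keeper bar shut across the tube until it snaps into its catch, then turn the ratchet lever clockwise through exactly three clicks so that the jaw nips the tube against the fence. Finish while still holding the lever by its black handle at the third click; do not let go, do not go on to a fourth click (the ratchet will not come back), and leave the other things on the bench and the jig where they are.

Things in the scene. Friction and masses are not known exactly. Their poses are not given: they have to be found in the camera images.
- jig: welding jig for square tube bolted to the bench: dark steel plate 245 x 300 x 10 mm. Origin on the bench under the plate's middle; x points across the tube to the far side, y left along the tube, z up. The tube lies along y between a 32 mm high fence (far side) and the jaw's pad (near side, left). Apart from the two black handles nothing on the jig is higher than 62 mm above the bench.
- keeper (a joint): keeper bar angle, rad: 0 = shut, along the jig's +x across the tube, against its stop; grows as it opens, clockwise seen from above (1.57 = along the jig's -y), to 1.75. Starts at 0.9 to 1.6. Needs about 1 N at the knob and stays where left. From about 0.23 it rides over the catch's sprung ball (up to 8 N at the knob), and past about 0.1 it snaps home to 0.
- keeper_knob (a point): point on the axis of the keeper bar's upright black knob, a cylinder 18 mm in diameter that stands 48 to 88 mm above the bench; the point is 71 mm above the bench. The bar (14 mm wide, top 48 mm above the bench) runs from the hinge to the knob, 100 mm.
- keeper_hinge (a point): on the vertical hinge axis of the keeper bar, 43 mm above the bench, in the jig frame at x -20, y -70 mm. Fixed to the jig.
- lever (a joint): ratchet lever angle, rad: 0 = back stop, grows clockwise seen from above, to 1.75. Starts at 0.02 to 0.34 in a smooth run (about 1 N at the handle). Then five clicks: the pawl drops at 0.60, 0.84, 1.09 (third), 1.33, 1.57 and is down 0.05 later. Before each drop the resistance at the handle climbs to about 7 N, then suddenly falls to none. The pawl stops the lever turning back; let go, it sinks back onto it.
- lever_grip: upright black handle at the end of the ratchet lever, the larger of the two handles: round, 24 mm in diameter, 57 to 113 mm above the bench. Origin on its axis, 85 mm above the bench and 115 mm from the hub axis. The lever arm below it has its top at 57 mm. At lever angle 0 it lies 115 degrees counter-clockwise from the jig's +x, seen from the hub.
- lever_hub (a point): on the vertical axis of the ratchet wheel and lever, 56 mm above the bench, in the jig frame at x -65, y +60 mm. Fixed to the jig.
- pad: dark steel clamping pad 8 x 40 x 20 mm on springs at the front of the sliding jaw. The lever's cam drives the jaw 1.6 mm per click towards the fence; the pad meets the tube between the first and second click and presses with about 8 N or more at the third. Its origin lies below it on the jig's underside.
- tube: the work: galvanised square tube 25 x 25 x 220 mm, lying loose along the jig's y on the plate (10 mm above the bench) with a few mm of play between fence and pad. Origin at the middle of its underside. It need not be touched by the robot.
- magnet_small: small red magnetic welding square, 45 mm legs, 15 mm thick, lying on the jig plate behind the fence. Leave alone.
- magnet_large: large red magnetic welding square, 85 mm legs, 15 mm thick, on the bench to the right of the jig. Leave alone.
- offcut_short: 45 mm offcut of 25 mm square tube, lying on the near right corner of the jig plate. Leave alone.
- offcut_long: 130 mm offcut of 25 mm square tube, on the bench to the left. Leave alone.
- tape_measure: tape measure, black case 68 x 30 x 60 mm, standing on the bench to the left. Leave alone.
- hammer: hammer lying on the bench to the right. Leave alone.
- try_square: try square, wooden stock and steel blade, on the bench to the right. Leave alone.
Things that resemble listed ones, but are neither listed nor needed, are in the scene too. Leave any pink look-alike of the tube alone.

How it is judged:
By the outcome, as a careful person would: the job done as asked, in the order asked, and still so for the second after the job is handed in, while the arm keeps its last pose, push and grip.
It also fails if it takes over 72 s, if anything falls off the work surface, if the arm or the gripper's body presses on something with over 40 N, if the wrist force passes 120 N, or if a joint passes its speed limit or range.

## Robot

A 6-joint arm with a two-finger parallel gripper is mounted at the origin on the work surface. World frame = base frame: x ahead of the robot, y to its left, z up, the work surface at z = 0. Lengths are in mm, angles in rad, forces in N, time in s.
With the tool pointing down it reaches from about 300 to 775 mm from the base axis. Payload 14.6 kg.
Tool frame: the origin (TCP) lies midway between the tips of the shut fingers; the grasp point (between the pads) lies 19 mm behind it; y points along the fingers, z is the direction in which the jaws open and shut, and the axes are right-handed (so a half turn about y gives the same grasp; the last joint's range is limited). The gripper opens to 94 mm and grips with 3 to 60 N. Pads are 16 mm wide; open, the fingers measure 119 mm over their backs; the gripper's body (75 mm by 177 mm) begins 78 mm behind the grasp point.
Start: joints at [-1.379, 0.3, 1.521, -0, 1.321, -0.067], TCP at [140.75, -531.675, 181.146] pointing down, gripper open.
Joint ranges: [-3.03, 3.03], [-0.79, 2.21], [0.23, 2.52], [-1.04, 4.18], [0, 3.07], [-2.55, 2.55]. Speed limits (rad/s): [2.22, 2.22, 2.57, 3.14, 3.14, 3.14].

## Interface

Orientations are given as [roll, pitch, yaw] about the fixed x, y, z axes, in that order (R = Rz(yaw) Ry(pitch) Rx(roll)).
In Python, from cell import manip gives the robot as it stands.
- The arm moves only by the tool play_rows, never from a script. Its argument "series" is a list of rows, each a list of 3 entries, a list of its own where there are three numbers: the shift along the tool's x, y, z in m, then the turn about the tool's y in rad, then the closure, from 0 (fully open) to 1 (shut). In form: [[[dx, dy, dz], twist, grip], ...]. A call has 1 to 20 rows; each row is the pose to reach, as a shift and turn from the pose measured when the call began, along the tool's axes at that moment; what a row does not reach only later rows make up. A row lasts 1/10 s, in which the tool goes at most 50 mm and 8.59 degrees, less where a joint would pass 70% of its speed; a pose out of reach is approached as far as the arm can. A call with a gripper value outside its range is refused whole. The fingers move at their own pace and stop on an object; "squeeze" is the grip in N (left out, the last holds). Time passes only in rows, so rows that repeat a pose let the fingers close. It gives the time, the measured TCP pose, the force and the opening at its end, in the units of the state.
- manip.read_state(): the state, without advancing time (a new reading comes with each control period).
- manip.camera(name): name is "scene" or "top" or "wrist"; returns the picture (400x640x3 uint8, red, green, blue); there is no depth.
- manip.camera_params(name): a dict with "K" (3x3 intrinsics, pixels), "rvec" (rotation vector, rad) and "tvec" (3), from world to camera coordinates, as OpenCV has them. Camera axes: x right, y down, z forward; pixel columns grow to the right and rows downward; lengths in mm; the calibration is good to about 2 mm. The wrist camera is an equidistant fisheye: a pixel r from the principal point sees the ray r / f radians off the axis. A picture is of the moment at which its call begins: read the wrist's pose just before it. camera_params takes no time and is no camera call; for the wrist camera it gives the pose at the moment of the call.
- manip.sign_off(): hands the job in, once; it reports no verdict.
The state is a dict: "clock": time; "joints": joint angles; "qd": joint speeds; "effort": joint torques, N m; "eef_pos": TCP position; "eef_rot": TCP orientation; "wrist_force": force on the tool from outside, world axes, zero at the start; "moment": the same for the moment, N m; "finger_gap": finger opening in mm.
Only numpy, scipy, OpenCV 4.12 (cv2) and the standard library are available. Lean on these libraries where they do the work, as an engineer would, in place of code of your own. Each camera call takes 0.05 s, during which the arm holds its last target. There are 200 camera calls.

## Working session

There is one attempt and no reset: what is moved stays moved. The work goes in short steps, Python scripts to look and compute and a tool call to move; the robot and the scene stay as the last step left them, time stands still between calls to the robot, and variables do not carry over. Pictures are saved under pics/ and viewed, about 8 in all and at most 12, crops included, and the job is handed in when it is done.

Besides the shell and the picture viewer there is one more tool, called after "Request:" in YAML: its name, and indented under it one key for each argument. play_rows: Moves the arm, as the interface text tells. Its arguments: {"type":"object","properties":{"series":{"type":"array","items":{"type":"array"}},"squeeze":{"type":"number"}},"required":["series"]}

```bash
mkdir -p pics; ls
python3 - <<'E'
from cell import manip
import cv2,numpy as np
s=manip.read_state(); print(s)
for n in("scene","top"):
    im=manip.camera(n); cv2.imwrite(f"pics/{n}1.png",im[:,:,::-1]); p=manip.camera_params(n); print(n,p)
print(manip.camera_params("wrist"))
E
```

```text
pics
{'clock': 0.0, 'joints': array([-1.37858466e+00,  3.00453218e-01,  1.52157795e+00,  3.37009693e-05,
        1.32069341e+00, -6.65715845e-02]), 'qd': array([ 0.00060833, -0.0002436 , -0.00022643, -0.00100379, -0.00057821,
        0.00105652]), 'effort': array([ 1.64841826e-03, -5.31810236e+01, -3.52738953e+01,  7.09558278e-02,
        2.43069429e-02, -8.50097626e-05]), 'eef_pos': array([ 140.71421625, -531.39848268,  180.59748004]), 'eef_rot': array([-1.57192356e+00,  1.07868499e-04, -2.88281782e+00]), 'wrist_force': array([ 0.0044155 , -0.22561644, -0.70751322]), 'moment': array([ 0.01626501, -0.03115816,  0.00540376]), 'finger_gap': 93.76401010292801}
scene {'K': array([[489.03144742,   0.        , 323.68754802],
       [  0.        , 489.03144742, 198.69243765],
       [  0.        ,   0.        ,   1.        ]]), 'rvec': array([ 2.21681404,  0.73109674, -0.3389502 ]), 'tvec': array([-329.81389834, -183.51167655, 1719.66532787])}
top {'K': array([[385.04353691,   0.        , 323.93890594],
       [  0.        , 385.04353691, 198.37299487],
       [  0.        ,   0.        ,   1.        ]]), 'rvec': array([ 2.18200786, -2.1897803 ,  0.10132916]), 'tvec': array([ -83.06216725,  500.65477737, 1253.65814125])}
{'K': array([[309.70691629,   0.        , 317.71224466],
       [  0.        , 309.70691629, 200.98018358],
       [  0.        ,   0.        ,   1.        ]]), 'rvec': array([-2.29853422,  1.76767594,  0.26153627]), 'tvec': array([-550.33479475,  -31.62432519,  392.9022112 ])}
```

View pics/top1.png

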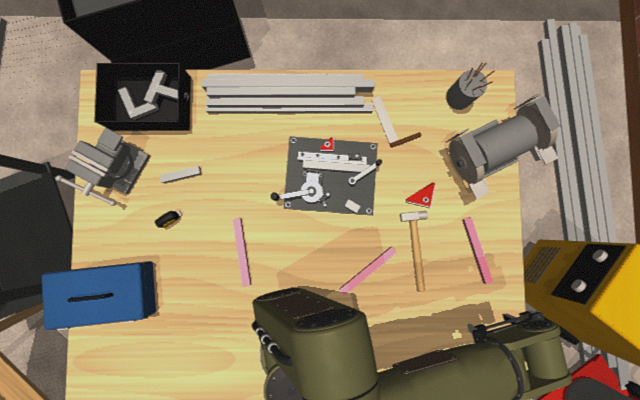

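View pics/scene1.png

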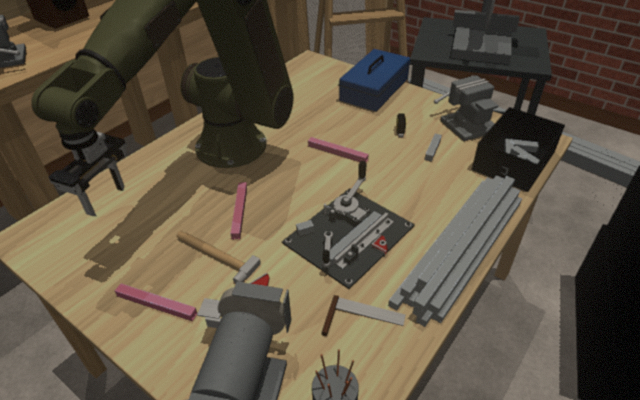

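The top view shows the jig at about (331,176), the keeper knob near (379,162), the lever handle near (275,197) and the hub near (312,190). The scene view agrees with this: the lever points left and the keeper is open to the right. Next I'll measure these.

```bash
cat > h.py <<'E'
import numpy as np,cv2
from scipy.spatial.transform import Rotation as Ro
def ray(p,uv,fish=False):
    K=p["K"];R=cv2.Rodrigues(np.array(p["rvec"]))[0];t=np.array(p["tvec"]).ravel()
    x=(uv[0]-K[0,2])/K[0,0];y=(uv[1]-K[1,2])/K[1,1]
    if fish:
        r=np.hypot(x,y);s=np.sin(r)/r if r>1e-9 else 1;d=np.array([x*s,y*s,np.cos(r)])
    else: d=np.array([x,y,1.])
    return -R.T@t,R.T@d
def onz(p,uv,z,fish=False):
    c,d=ray(p,uv,fish);return c+d*(z-c[2])/d[2]
def proj(p,X,fish=False):
    K=p["K"];R=cv2.Rodrigues(np.array(p["rvec"]))[0];c=R@np.array(X,float)+np.array(p["tvec"]).ravel()
    if fish:
        th=np.arctan2(np.hypot(c[0],c[1]),c[2]);q=c[:2]/np.hypot(c[0],c[1])*th
    else:q=c[:2]/c[2]
    return q*K[0,0]+K[:2,2]
E
python3 - <<'E'
from cell import manip
from h import *
p=manip.camera_params("top");im=cv2.imread("pics/top1.png")
m=(im.max(2)<95).astype(np.uint8);m[:, :283]=0;m[:,381:]=0;m[:130]=0;m[222:]=0
# close over bright parts, drop thin handles
m=cv2.morphologyEx(m,cv2.MORPH_OPEN,np.ones((3,3)))
c=max(cv2.findContours(m,0,2)[0],key=cv2.contourArea)
h=cv2.convexHull(c)[:,0]
w=np.array([onz(p,q,10)[:2] for q in h],np.float32)
r=cv2.minAreaRect(w);print(r,cv2.minAreaRect(h.astype(np.float32)))
print(cv2.boxPoints(r))
crop=im[125:225,255:395];cv2.imwrite("pics/c1.png",cv2.resize(crop,None,fx=5.6,fy=5.6,interpolation=2))
E
```

```text
((524.32568359375, -167.78395080566406), (171.54360961914062, 144.58200073242188), 89.87407684326172) ((348.5, 191.5), (43.0, 51.0), 90.0)
[[ 451.84634  -253.39667 ]
 [ 596.42804  -253.71442 ]
 [ 596.80505   -82.171234]
 [ 452.22333   -81.853485]]
```

View pics/c1.png

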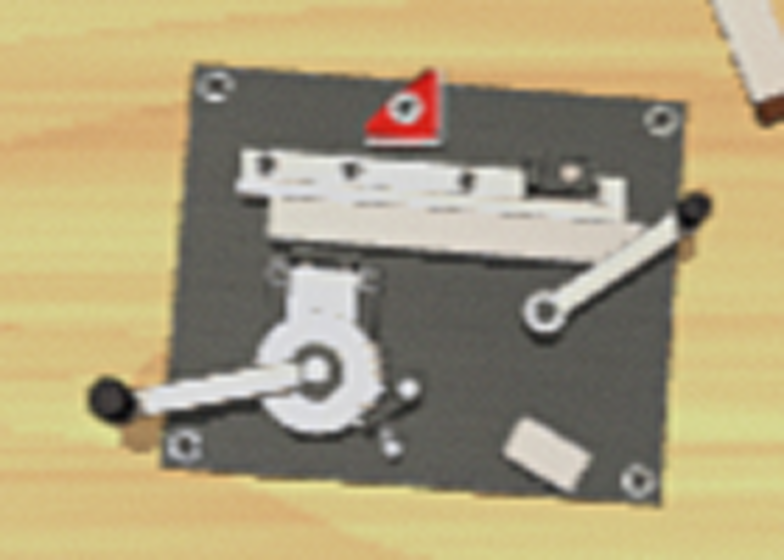

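The crop shows the plate corners at (194,65), (688,102), (660,506) and (162,467). The knob top is at (694,208), the lever top at (110,400), the hinge at (545,312) and the hub at (314,371).

```bash
cat >> h.py <<'E'
def frame(C,yaw):
    R=np.array([[np.cos(yaw),-np.sin(yaw)],[np.sin(yaw),np.cos(yaw)]]);return lambda x,y:np.array(C)+R@np.array([x,y])
E
python3 - <<'E'
from cell import manip
from h import *
p=manip.camera_params("top")
f=lambda u,v,z:onz(p,(u/5.6+255-.4,v/5.6+125-.4),z)[:2]
TL,TR,BR,BL=[f(*q,10) for q in((194,65),(688,102),(660,506),(162,467))]
C=(TL+TR+BR+BL)/4
print("sides",[np.linalg.norm(a) for a in(TL-TR,BL-BR,TL-BL,TR-BR)])
dx=(TL+TR-BL-BR);dy=(TL+BL-TR-BR);yx=np.arctan2(dx[1],dx[0]);yy=np.arctan2(-dy[0],dy[1]);print("C",C,"yaw",yx,yy)
hin=f(545,312,50);hub=f(314,371,64);kn=f(694,208,86);lv=f(110,400,111)
F=frame(C,(yx+yy)/2)
print("hinge",hin,F(-20,-70),"hub",hub,F(-65,60),"knob",kn,"lev",lv)
yaw=(yx+yy)/2
for n,H,P,o in(("keep",F(-20,-70),kn,0),("lev",F(-65,60),lv,np.radians(115))):
    d=P-H;a=np.arctan2(d[1],d[0])-yaw;print(n,np.linalg.norm(d),"joint",o-a)
s=manip.read_state();R=Ro.from_euler("xyz",s["eef_rot"]).as_matrix();print(R.round(3))
E
```

```text
sides [np.float64(299.0601042285961), np.float64(296.96062556674076), np.float64(243.42311599118932), np.float64(244.76078654594772)]
C [ 579.07906489 -108.0382025 ] yaw -0.07917980795040502 -0.07941465291900261
hinge [ 556.56240909 -175.63039984] [ 553.59692179 -176.23395297] hub [521.14313357 -41.94738784] [519.03616862 -43.07782529] knob [ 611.01278676 -257.53972545] lev [500.74852904  68.86120389]
keep 99.53496968104967 joint 0.876642808692336
lev 113.42303123751078 joint 0.19509428185031608
[[-0.967 -0.     0.256]
 [-0.256  0.001 -0.967]
 [-0.    -1.    -0.001]]
```

Request:
play_rows:
  series:
    - [[-0.525,0,-0.1445],-1.93,0]
    - [[-0.525,0,-0.1445],-1.93,0]
    - [[-0.525,0,-0.1445],-1.93,0]
    - [[-0.525,0,-0.1445],-1.93,0]
    - [[-0.525,0,-0.1445],-1.93,0]
    - [[-0.525,0,-0.1445],-1.93,0]
    - [[-0.525,0,-0.1445],-1.93,0]
    - [[-0.525,0,-0.1445],-1.93,0]
    - [[-0.525,0,-0.1445],-1.93,0]
    - [[-0.525,0,-0.1445],-1.93,0]
    - [[-0.525,0,-0.1445],-1.93,0]
    - [[-0.525,0,-0.1445],-1.93,0]
    - [[-0.525,0,-0.1445],-1.93,0]
    - [[-0.525,0,-0.1445],-1.93,0]
    - [[-0.525,0,-0.1445],-1.93,0]
    - [[-0.525,0,-0.1445],-1.93,0]
    - [[-0.525,0,-0.1445],-1.93,0]
    - [[-0.525,0,-0.1445],-1.93,0]

```text
clock: 1.9
eef_pos: [611.1, -257.5, 180.9]
eef_rot: [-1.57, 0.001, -0.954]
wrist_force: [-0.2, -0.0, -0.2]
finger_gap: 93.8
```

```bash
cat >> h.py <<'E'
def tool(s,X,yawz=None):
    "shift (m) in tool axes to world X, twist to bring jaw axis to yawz"
    R=Ro.from_euler("xyz",s["eef_rot"]).as_matrix();d=R.T@(np.array(X)-s["eef_pos"])/1000
    yz=np.arctan2(R[1,2],R[0,2]);t=None if yawz is None else -((yawz-yz+np.pi)%(2*np.pi)-np.pi)
    return d.round(4),t
def show(s):
    R=Ro.from_euler("xyz",s["eef_rot"]).as_matrix();print("t",s["clock"],"pos",s["eef_pos"].round(1),"yawz",np.arctan2(R[1,2],R[0,2]).round(3),"ydir",R[:,1].round(3),"F",np.round(s["wrist_force"],1),"gap",round(s["finger_gap"],1),"j6",s["joints"][5].round(2))
E
python3 - <<'E'
from cell import manip
from h import *
s=manip.read_state();show(s)
p=manip.camera_params("wrist");im=manip.camera("wrist");cv2.imwrite("pics/w1.png",im[:,:,::-1])
print(p)
print("pred knob top",proj(p,(611,-257.5,88),True),"hinge",proj(p,(555,-176,48),True))
E
```

```text
t 1.9 pos [ 611.1 -257.5  180.9] yawz 0.617 ydir [-0.     0.001 -1.   ] F [-0.2 -0.  -0.2] gap 93.8 j6 -1.07
{'K': array([[309.70691629,   0.        , 317.71224466],
       [  0.        , 309.70691629, 200.98018358],
       [  0.        ,   0.        ,   1.        ]]), 'rvec': array([-2.72783473, -0.86981801, -0.12622952]), 'tvec': array([-348.00688376, -570.3743907 ,  231.95822888])}
pred knob top [318.86614226 195.94431074] hinge [320.21323348  96.93910477]
```

View pics/w1.png

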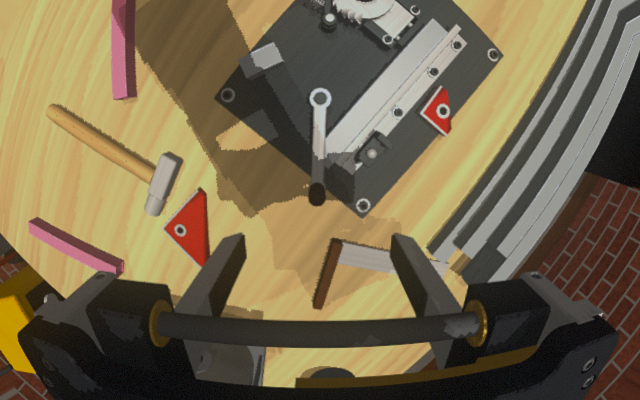

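The wrist view shows the knob top at (317,193) and the hinge at (320,98), within about 3 px of prediction. Next I'll descend and grip the knob.

Request:
play_rows:
  series:
    - [[0,0.04,0],0,0]
    - [[0,0.08,0],0,0]
    - [[0,0.11,0],0,0]
    - [[0,0.117,0],0,0]
    - [[0,0.117,0],0,0]
    - [[0,0.117,0],0,0.5]
    - [[0,0.117,0],0,1]
    - [[0,0.117,0],0,1]
    - [[0,0.117,0],0,1]
    - [[0,0.117,0],0,1]
    - [[0,0.117,0],0,1]
    - [[0,0.117,0],0,1]
    - [[0,0.117,0],0,1]
    - [[0,0.117,0],0,1]
    - [[0,0.117,0],0,1]
  squeeze: 25

```text
clock: 3.45
eef_pos: [611.1, -257.4, 63.9]
eef_rot: [-1.57, 0.001, -0.954]
wrist_force: [0.2, -0.0, 2.0]
finger_gap: 17.5
```

Run:
```python
from cell import manip
from h import *
s=manip.read_state();show(s)
H=np.array([554.5,-176]);P=s["eef_pos"][:2];d=P-H;r=np.hypot(*d);a0=np.arctan2(d[1],d[0]);print("r",r,"keeper",-.079-a0)
k0=-.079-a0
for k in list(np.linspace(k0,0,12)[1:])+[-0.03]:
    a=-.079-k;X=[*(H+r*np.array([np.cos(a),np.sin(a)])),64]
    t,_=tool(s,X);print(round(k,3),t,round(-(k0-k),3))
```

```text
t 3.45 pos [ 611.1 -257.4   63.9] yawz 0.617 ydir [-0.     0.001 -1.   ] F [ 0.2 -0.   2. ] gap 17.5 j6 -1.07
r 99.18259475984634 keeper 0.884005125009429
0.804 [-0.0002 -0.0001  0.008 ] -0.08
0.723 [-0.0011 -0.0001  0.0159] -0.161
0.643 [-0.0027 -0.0001  0.0237] -0.241
0.563 [-0.0048 -0.      0.0314] -0.321
0.482 [-0.0075 -0.      0.0389] -0.402
0.402 [-0.0109 -0.      0.0461] -0.482
0.321 [-0.0148 -0.      0.053 ] -0.563
0.241 [-0.0193 -0.      0.0596] -0.643
0.161 [-0.0242 -0.      0.0659] -0.723
0.08 [-0.0297 -0.      0.0717] -0.804
0.0 [-0.0356 -0.      0.077 ] -0.884
-0.03 [-0.0379 -0.      0.0789] -0.914
```

Request:
play_rows:
  series:
    - [[-0.0002,0,0.008],-0.08,1]
    - [[-0.0011,0,0.0159],-0.16,1]
    - [[-0.0027,0,0.0237],-0.24,1]
    - [[-0.0048,0,0.0314],-0.32,1]
    - [[-0.0075,0,0.0389],-0.4,1]
    - [[-0.0109,0,0.0461],-0.48,1]
    - [[-0.0148,0,0.053],-0.56,1]
    - [[-0.0193,0,0.0596],-0.64,1]
    - [[-0.0217,0,0.0628],-0.68,1]
    - [[-0.0242,0,0.0659],-0.72,1]
    - [[-0.027,0,0.0688],-0.76,1]
    - [[-0.0297,0,0.0717],-0.8,1]
    - [[-0.0326,0,0.0744],-0.84,1]
    - [[-0.0356,0,0.077],-0.88,1]
    - [[-0.0356,0,0.077],-0.88,1]
    - [[-0.0356,0,0.077],-0.88,1]

```text
clock: 5.05
eef_pos: [653.4, -183.8, 64.0]
eef_rot: [-1.57, 0.0, -0.075]
wrist_force: [1.1, -0.3, 0.5]
finger_gap: 1.0
```

Run:
```python
from cell import manip
from h import *
s=manip.read_state();show(s)
H=np.array([554.5,-176]);P=s["eef_pos"][:2];d=P-H;print(np.hypot(*d),"keeper",-.079-np.arctan2(d[1],d[0]))
```

```text
t 5.05 pos [ 653.4 -183.8   64. ] yawz 1.496 ydir [-0.     0.001 -1.   ] F [ 1.1 -0.3  0.5] gap 1.0 j6 -1.82
99.16605330020134 keeper 0.00023102457530933818
```

The gap is 1.0 mm, so the knob slipped out. I'll raise the tool and look.

Request:
play_rows:
  series:
    - [[0,-0.04,0],0,1]
    - [[0,-0.08,0],0,1]
    - [[0,-0.11,0],0,1]
    - [[0,-0.11,0],0,1]

```text
clock: 5.45
eef_pos: [654.9, -184.8, 179.2]
eef_rot: [-1.572, -0.007, -0.076]
wrist_force: [0.1, -0.4, -0.2]
finger_gap: 0.2
```

Run:
```python
from cell import manip
from h import *
s=manip.read_state();show(s)
p=manip.camera_params("wrist");im=manip.camera("wrist");cv2.imwrite("pics/w2.png",im[:,:,::-1])
print("pred shut knob",proj(p,(654,-184,88),True),"hinge",proj(p,(554.5,-176,48),True))
```

```text
t 5.45 pos [ 654.9 -184.8  179.2] yawz 1.495 ydir [ 0.007 -0.002 -1.   ] F [ 0.1 -0.4 -0.2] gap 0.2 j6 -1.82
pred shut knob [319.58022465 196.03976221] hinge [319.93523681  95.31283153]
```

View pics/w2.png

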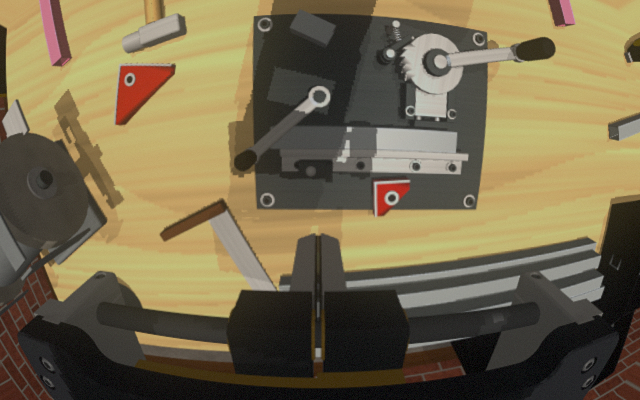

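The bar is still open, with the knob around (244,160). I'll measure it precisely, and check the first grasp too.

Run:
```python
from cell import manip
from h import *
s=manip.read_state();show(s)
p2=manip.camera_params("wrist");im2=manip.camera("wrist")[:,:,::-1].copy()
c,_=ray(p2,(320,200),True);print("cam",c,"tcp px",proj(p2,s["eef_pos"],True),"nadir",proj(p2,(c[0],c[1],0.),True))
pt=manip.camera_params("top");t2=manip.camera("top")[:,:,::-1].copy();cv2.imwrite("pics/t2.png",t2)
A=cv2.resize(im2[70:190,200:350],None,fx=3.5,fy=3.5,interpolation=2)
t1=cv2.imread("pics/w1.png")
B=cv2.resize(t1[70:220,270:370],None,fx=3.5,fy=3.5,interpolation=2)[:420]
cv2.imwrite("pics/c2.png",np.hstack([A[:420,:440],B[:420]]))
for z in(48,71,88):print(z,onz(p2,(244,160),z,True)[:2])
p=dict(K=p2["K"],rvec=[-2.72783473,-0.86981801,-0.12622952],tvec=[-348.00688376,-570.3743907,231.95822888])
c,_=ray(p,(320,200),True);print("cam1",c,"tcp",proj(p,(611.1,-257.5,180.9),True))
for z in(48,88):print(z,proj(p,(611,-257.5,z),True))
```

```text
t 5.5 pos [ 654.  -184.4  176.1] yawz 1.495 ydir [ 0.003 -0.    -1.   ] F [-0.4 -0.5 -0.1] gap 0.4 j6 -1.82
cam [ 569.01875547 -179.10550962  379.71369484] tcp px [319.22666569 232.86191426] nadir [317.71217479 110.1759181 ]
48 [ 615.71168091 -264.1061462 ]
71 [ 612.47413811 -258.21246538]
88 [ 610.08117169 -253.85626651]
cam1 [ 562.01549923 -190.30035152  384.92169527] tcp [319.3993049  231.31294706]
48 [318.75014429 186.31610019]
88 [318.86614153 195.94431163]
```

View pics/c2.png

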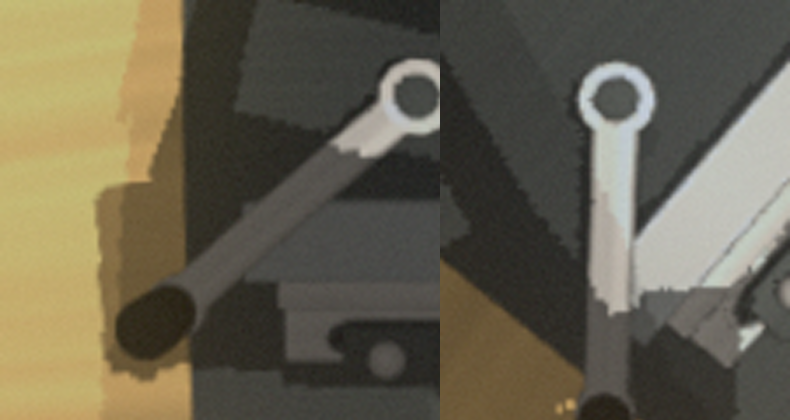

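Run:
```python
from cell import manip
from h import *
p2=manip.camera_params("wrist");s=manip.read_state();show(s)
q=lambda u,v:(u/3.5+200-.36,v/3.5+70-.36)
H=np.array([554.5,-176])
for n,uv,z in(("bar end",(200,303),48),("bar mid",(290,223),48),("hinge",(415,95),50),("knobtop",(148,330),88)):
    w=onz(p2,q(*uv),z,True)[:2];d=w-H;print(n,w,np.hypot(*d),"k",-.079-np.arctan2(d[1],d[0]))
pt=manip.camera_params("top");a=cv2.imread("pics/top1.png");b=cv2.imread("pics/t2.png")
for im in(a,b):
    sub=im[150:175,368:392].max(2)<45;y,x=np.nonzero(sub);print(len(x),x.mean()+368,y.mean()+150)
cv2.imwrite("pics/c3.png",np.hstack([cv2.resize(i[130:220,290:400],None,fx=3.5,fy=3.5,interpolation=2) for i in(a,b)]))
```

```text
t 5.6 pos [ 652.9 -184.   172.7] yawz 1.495 ydir [-0.002  0.001 -1.   ] F [ 0.4 -0.7 -0.8] gap 0.4 j6 -1.82
bar end [ 610.7817126  -247.88231861] 91.29457213724031 k 0.8275260179187516
bar mid [ 588.76917958 -217.5351857 ] 53.847454166093584 k 0.8019583006953211
hinge [ 553.24484892 -176.91145907] 1.5511807972627305 k 2.4345148564215657
knobtop [ 611.74762009 -255.00158042] 97.56300382080926 k 0.8647248503929644
8 377.5 163.25
31 379.48387096774195 162.32258064516128
```

View pics/c3.png

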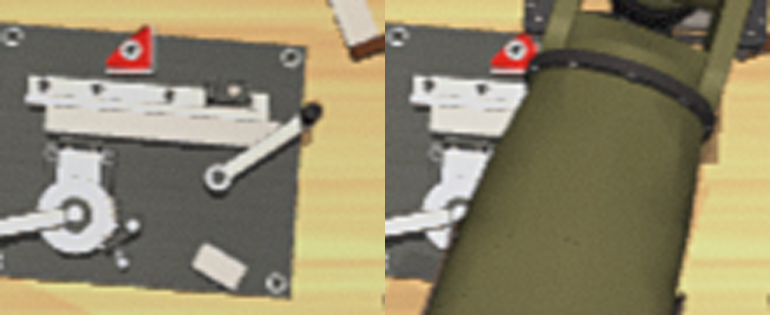

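The top view is blocked by the arm. The wrist view puts the knob at (612,-255), so it barely moved. I'll regrip lower and harder, and check before moving.

Run:
```python
from cell import manip
from h import *
s=manip.read_state();show(s);print(tool(s,(611.3,-256,130),.632))
```

```text
t 5.6 pos [ 652.9 -184.   172.7] yawz 1.495 ydir [-0.002  0.001 -1.   ] F [ 0.4 -0.7 -0.8] gap 0.4 j6 -1.82
(array([-0.036 ,  0.0427, -0.075 ]), np.float64(0.8631902721238323))
```

Request:
play_rows:
  series:
    - [[-0.036,0.0427,-0.075],0.863,0]
    - [[-0.036,0.0427,-0.075],0.863,0]
    - [[-0.036,0.0427,-0.075],0.863,0]
    - [[-0.036,0.0427,-0.075],0.863,0]
    - [[-0.036,0.0427,-0.075],0.863,0]
    - [[-0.036,0.0427,-0.075],0.863,0]
    - [[-0.036,0.0427,-0.075],0.863,0]
    - [[-0.036,0.0427,-0.075],0.863,0]
    - [[-0.036,0.0427,-0.075],0.863,0]
    - [[-0.036,0.0427,-0.075],0.863,0]
    - [[-0.036,0.0427,-0.075],0.863,0]

```text
clock: 6.7
eef_pos: [611.3, -256.0, 129.9]
eef_rot: [-1.571, 0.002, -0.938]
wrist_force: [0.0, -0.0, -0.0]
finger_gap: 84.8
```

Run:
```python
from cell import manip
from h import *
s=manip.read_state();show(s)
p=manip.camera_params("wrist");im=manip.camera("wrist")[:,:,::-1].copy()
for z,c in((48,(0,255,0)),(88,(0,0,255))):
    u=proj(p,(*s["eef_pos"][:2],z),True);print(z,u);cv2.circle(im,tuple(int(x) for x in u.round()),1,c,-1)
cv2.imwrite("pics/w3.png",cv2.resize(im[130:300,200:440],None,fx=3.2,fy=3.2,interpolation=0))
```

```text
t 6.7 pos [ 611.3 -256.   129.9] yawz 0.633 ydir [-0.002  0.001 -1.   ] F [ 0. -0. -0.] gap 84.8 j6 -1.09
48 [319.07735218 199.26282171]
88 [319.2140289  212.56177514]
```

View pics/w3.png

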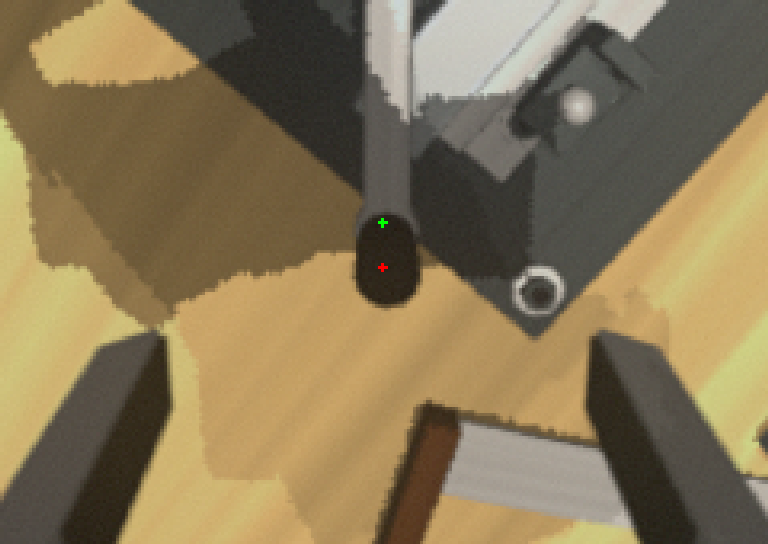

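The knob blob spans x 357–419 and y 212–306 in the crop. The top disc's centre is about 2 mm outward of the TCP line and 1 mm to the +z side. I'll correct for that, descend lower, and give the fingers time to close.

Request:
play_rows:
  series:
    - [[0.002,0.03,0.001],0,0]
    - [[0.002,0.06,0.001],0,0]
    - [[0.002,0.074,0.001],0,0]
    - [[0.002,0.074,0.001],0,0.5]
    - [[0.002,0.074,0.001],0,1]
    - [[0.002,0.074,0.001],0,1]
    - [[0.002,0.074,0.001],0,1]
    - [[0.002,0.074,0.001],0,1]
    - [[0.002,0.074,0.001],0,1]
    - [[0.002,0.074,0.001],0,1]
    - [[0.002,0.074,0.001],0,1]
    - [[0.002,0.074,0.001],0,1]
    - [[0.002,0.074,0.001],0,1]
    - [[0.002,0.074,0.001],0,1]
    - [[0.002,0.074,0.001],0,1]
    - [[0.002,0.074,0.001],0,1]
  squeeze: 30

```text
clock: 8.35
eef_pos: [613.2, -257.0, 56.0]
eef_rot: [-1.571, 0.002, -0.938]
wrist_force: [1.0, 0.2, 0.1]
finger_gap: 16.5
```

Run:
```python
from cell import manip
from h import *
s=manip.read_state();show(s)
H=np.array([554.5,-176]);P=s["eef_pos"][:2];d=P-H;r=np.hypot(*d);a0=np.arctan2(d[1],d[0]);k0=-.079-a0;print("r",r,"keeper",k0)
for k in np.linspace(k0,0,14)[1:]:
    a=-.079-k;X=[*(H+r*np.array([np.cos(a),np.sin(a)])),56]
    t,_=tool(s,X);print(round(k,3),t,round(-(k0-k),3))
```

```text
t 8.35 pos [ 613.2 -257.    56. ] yawz 0.633 ydir [-0.002  0.001 -1.   ] F [1.  0.2 0.1] gap 16.5 j6 -1.09
r 99.9907569669852 keeper 0.8646360581003774
0.798 [-0.0002 -0.      0.0066] -0.067
0.732 [-0.0008 -0.      0.0133] -0.133
0.665 [-0.0019 -0.      0.0198] -0.2
0.599 [-0.0034 -0.      0.0263] -0.266
0.532 [-0.0053 -0.      0.0327] -0.333
0.466 [-0.0076 -0.      0.0389] -0.399
0.399 [-0.0104 -0.      0.0449] -0.466
0.333 [-0.0135 -0.      0.0508] -0.532
0.266 [-0.0171 -0.      0.0564] -0.599
0.2 [-0.021  -0.      0.0618] -0.665
0.133 [-0.0252 -0.      0.0669] -0.732
0.067 [-0.0298 -0.      0.0718] -0.798
0.0 [-0.0347  0.      0.0763] -0.865
```

Request:
play_rows:
  series:
    - [[0,0,0],0,1]
    - [[0,0,0],0,1]
    - [[0,0,0],0,1]
    - [[0,0,0],0,1]

```text
clock: 8.75
eef_pos: [613.2, -256.9, 56.0]
eef_rot: [-1.571, 0.002, -0.938]
wrist_force: [-0.2, -0.1, -0.8]
finger_gap: 16.4
```

Request:
play_rows:
  series:
    - [[0,0,0.0033],-0.033,1]
    - [[-0.0002,0,0.0066],-0.067,1]
    - [[-0.0005,0,0.01],-0.1,1]
    - [[-0.0008,0,0.0133],-0.133,1]
    - [[-0.0008,0,0.0133],-0.133,1]

```text
clock: 9.25
eef_pos: [624.0, -248.1, 56.0]
eef_rot: [-1.571, 0.002, -0.803]
wrist_force: [1.7, -1.4, -1.3]
finger_gap: 16.8
```

Run:
```python
from cell import manip
from h import *
s=manip.read_state();show(s)
p=manip.camera_params("wrist");im=manip.camera("wrist")[:,:,::-1].copy()
cv2.imwrite("pics/w4.png",cv2.resize(im[80:280,200:440],None,fx=2.6,fy=2.6,interpolation=0))
```

```text
t 9.25 pos [ 624.  -248.1   56. ] yawz 0.768 ydir [-0.001  0.001 -1.   ] F [ 1.7 -1.4 -1.3] gap 16.8 j6 -1.2
```

View pics/w4.png

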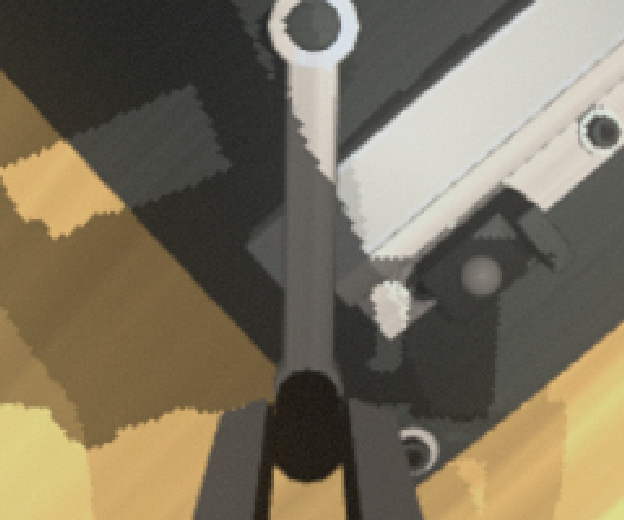

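The knob is now between the fingers at (308,440) in the crop and the bar follows. I'll carry on with the arc.

Run:
```python
from cell import manip
from h import *
s=manip.read_state();show(s);p=manip.camera_params("wrist");print(proj(p,(*s["eef_pos"][:2],88.),True),"obs (318.5,250.4)")
H=np.array([554.5,-176]);P=s["eef_pos"][:2];d=P-H;r=np.hypot(*d);a0=np.arctan2(d[1],d[0]);k0=-.079-a0;print("r",r,"keeper",k0)
for k in list(np.linspace(k0,0,16)[1:])+[-.02]:
    a=-.079-k;X=[*(H+r*np.array([np.cos(a),np.sin(a)])),56]
    t,_=tool(s,X);print(round(k,3),t,round(-(k0-k),3))
```

```text
t 9.3 pos [ 623.8 -248.3   56. ] yawz 0.766 ydir [-0.001  0.001 -1.   ] F [ 2.8 -1.5 -0.8] gap 16.7 j6 -1.2
[319.74577731 251.23120369] obs (318.5,250.4)
r 100.12179276413475 keeper 0.7271986044552126
0.679 [-0.0001 -0.      0.0049] -0.048
0.63 [-0.0005 -0.      0.0097] -0.097
0.582 [-0.001  -0.      0.0145] -0.145
0.533 [-0.0018 -0.      0.0193] -0.194
0.485 [-0.0029 -0.      0.024 ] -0.242
0.436 [-0.0042 -0.      0.0287] -0.291
0.388 [-0.0056 -0.      0.0333] -0.339
0.339 [-0.0074 -0.      0.0379] -0.388
0.291 [-0.0093 -0.      0.0423] -0.436
0.242 [-0.0115 -0.      0.0467] -0.485
0.194 [-0.0138 -0.      0.0509] -0.533
0.145 [-0.0164  0.      0.055 ] -0.582
0.097 [-0.0191  0.      0.059 ] -0.63
0.048 [-0.0221  0.      0.0629] -0.679
0.0 [-0.0252  0.      0.0666] -0.727
-0.02 [-0.0265  0.      0.0681] -0.747
```

Request:
play_rows:
  series:
    - [[-0.0001,0,0.0049],-0.048,1]
    - [[-0.0005,0,0.0097],-0.097,1]
    - [[-0.001,0,0.0145],-0.145,1]
    - [[-0.0018,0,0.0193],-0.194,1]
    - [[-0.0029,0,0.024],-0.242,1]
    - [[-0.0042,0,0.0287],-0.291,1]
    - [[-0.0056,0,0.0333],-0.339,1]
    - [[-0.0074,0,0.0379],-0.388,1]
    - [[-0.0083,0,0.0401],-0.41,1]
    - [[-0.0083,0,0.0401],-0.41,1]
  squeeze: 40

```text
clock: 10.3
eef_pos: [647.4, -214.4, 56.1]
eef_rot: [-1.57, 0.0, -0.394]
wrist_force: [5.2, -2.7, -1.9]
finger_gap: 16.4
```

Run:
```python
from cell import manip
from h import *
s=manip.read_state();show(s)
H=np.array([554.5,-176]);P=s["eef_pos"][:2];d=P-H;r=np.hypot(*d);a0=np.arctan2(d[1],d[0]);k0=-.079-a0;print("r",r,"keeper",k0)
for k in list(np.linspace(k0,0,9)[1:])+[-.02,-.04]:
    a=-.079-k;X=[*(H+r*np.array([np.cos(a),np.sin(a)])),56]
    t,_=tool(s,X);print(round(k,3),t,round(-(k0-k),3))
```

```text
t 10.3 pos [ 647.4 -214.4   56.1] yawz 1.177 ydir [ 0.     0.001 -1.   ] F [ 5.2 -2.7 -1.9] gap 16.4 j6 -1.55
r 100.5504551424248 keeper 0.3128281687634335
0.274 [-0.0001  0.0001  0.0039] -0.039
0.235 [-0.0003  0.0001  0.0079] -0.078
0.196 [-0.0007  0.0001  0.0118] -0.117
0.156 [-0.0013  0.0001  0.0157] -0.156
0.117 [-0.002   0.0001  0.0195] -0.196
0.078 [-0.0028  0.0001  0.0234] -0.235
0.039 [-0.0038  0.0001  0.0272] -0.274
0.0 [-0.0049  0.0001  0.0309] -0.313
-0.02 [-0.0056  0.0001  0.0328] -0.333
-0.04 [-0.0063  0.0001  0.0347] -0.353
```

Request:
play_rows:
  series:
    - [[-0.0001,0,0.0039],-0.039,1]
    - [[-0.0003,0,0.0079],-0.078,1]
    - [[-0.0005,0,0.0118],-0.117,1]
    - [[-0.001,0,0.0157],-0.156,1]
    - [[-0.0016,0,0.0195],-0.196,1]
    - [[-0.0023,0,0.0234],-0.235,1]
    - [[-0.0032,0,0.0272],-0.274,1]
    - [[-0.0042,0,0.03],-0.3,1]
    - [[-0.0042,0,0.03],-0.3,1]

```text
clock: 11.2
eef_pos: [654.9, -184.4, 56.0]
eef_rot: [-1.569, 0.001, -0.093]
wrist_force: [0.0, 4.1, 0.6]
finger_gap: 16.1
```

Request:
play_rows:
  series:
    - [[0,0,0.0008],-0.01,1]
    - [[0,0,0.0016],-0.014,1]
    - [[0,0,0.0016],-0.014,1]

```text
clock: 11.5
eef_pos: [655.0, -183.9, 56.0]
eef_rot: [-1.571, 0.0, -0.08]
wrist_force: [-1.1, -5.8, -2.3]
finger_gap: 16.3
```

It's against the stop: it pushes back 5.8 N after only 0.5 mm. Now I'll release and rise.

Request:
play_rows:
  series:
    - [[0,0,0],0,0.4]
    - [[0,0,0],0,0.4]
    - [[0,0,0],0,0.4]
    - [[0,0,0],0,0.4]
    - [[0,0,0],0,0.4]
    - [[0,-0.04,0],0,0]
    - [[0,-0.08,0],0,0]
    - [[0,-0.124,0],0,0]
    - [[0,-0.124,0],0,0]

```text
clock: 12.4
eef_pos: [657.1, -184.5, 187.2]
eef_rot: [-1.573, -0.01, -0.08]
wrist_force: [0.1, -0.2, 0.3]
finger_gap: 85.0
```

Run:
```python
from cell import manip
from h import *
s=manip.read_state();show(s);print(tool(s,(501,69,180),.162))
```

```text
t 12.4 pos [ 657.1 -184.5  187.2] yawz 1.491 ydir [ 0.009 -0.003 -1.   ] F [ 0.1 -0.2  0.3] gap 85.0 j6 -1.82
(array([-0.1758,  0.0049,  0.2403]), np.float64(1.3291966926432945))
```

Request:
play_rows:
  series:
    - [[-0.176,0.003,0.24],1.33,0]
    - [[-0.176,0.003,0.24],1.33,0]
    - [[-0.176,0.003,0.24],1.33,0]
    - [[-0.176,0.003,0.24],1.33,0]
    - [[-0.176,0.003,0.24],1.33,0]
    - [[-0.176,0.003,0.24],1.33,0]
    - [[-0.176,0.003,0.24],1.33,0]
    - [[-0.176,0.003,0.24],1.33,0]
    - [[-0.176,0.003,0.24],1.33,0]
    - [[-0.176,0.003,0.24],1.33,0]
    - [[-0.176,0.003,0.24],1.33,0]
    - [[-0.176,0.003,0.24],1.33,0]
    - [[-0.176,0.003,0.24],1.33,0]

```text
clock: 13.7
eef_pos: [500.7, 68.7, 181.8]
eef_rot: [-1.562, -0.005, -1.408]
wrist_force: [-0.4, -0.1, 0.2]
finger_gap: 94.2
```

Run:
```python
from cell import manip
from h import *
s=manip.read_state();show(s)
p=manip.camera_params("wrist");im=manip.camera("wrist")[:,:,::-1].copy()
for n,X in(("lev top",(501,69,113)),("lev bot",(501,69,57)),("hub",(520,-43,62)),("knob shut",(655,-184,88)),("hinge",(554.5,-176,48)),("tcpaxis113",(*s["eef_pos"][:2],113))):
    u=proj(p,X,True);print(n,u.round(1));cv2.circle(im,tuple(int(x) for x in u.round()),1,(0,0,255),-1)
cv2.imwrite("pics/w5.png",cv2.resize(im[20:300,180:580],None,fx=2,fy=2,interpolation=0))
```

```text
t 13.7 pos [500.7  68.7 181.8] yawz 0.163 ydir [ 0.009 -0.003 -1.   ] F [-0.4 -0.1  0.2] gap 94.2 j6 -0.1
lev top [318.5 201.8]
lev bot [318.  186.8]
hub [318.4 279.2]
knob shut [394.4 377.6]
hinge [326.6 351.2]
tcpaxis113 [318.1 202.1]
```

View pics/w5.png

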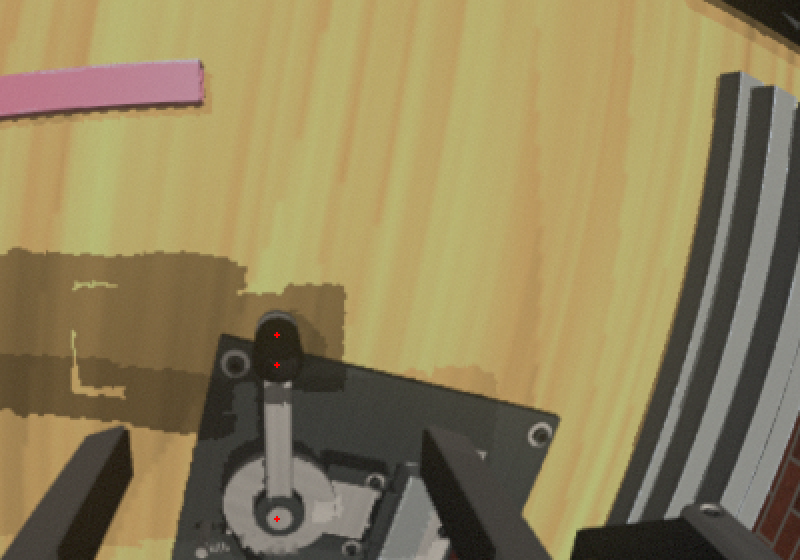

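The lever handle sits at (277,312–383) in the crop, matching prediction to about 2 mm. Before I touch the lever I'll verify the keeper using the fixed cameras.

Run:
```python
from cell import manip
from h import *
ims=[]
for n,(x,y) in(("scene",(260,170)),("top",(270,125))):
    p=manip.camera_params(n);im=manip.camera(n)[:,:,::-1].copy();cv2.imwrite(f"pics/{n}5.png",im)
    print(n,"knob shut px",proj(p,(655,-184,88)),"hinge",proj(p,(554.5,-176,48)),"off",x,y)
    ims.append(cv2.resize(im[y:y+120,x:x+130],None,fx=3,fy=3,interpolation=2))
cv2.imwrite("pics/c5.png",np.hstack(ims))
```

```text
scene knob shut px [356.0366451 241.9825928] hinge [326.6355059  234.12755755] off 260 170
top knob shut px [355.26073294 147.9564604 ] hinge [351.98941747 181.02180662] off 270 125
```

View pics/c5.png

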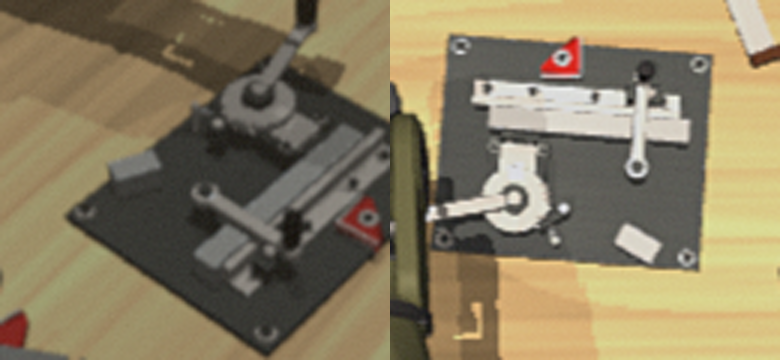

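The top view shows the keeper square across the tube, with its knob at (355,148) exactly where predicted, so it is shut. Next is the lever grasp.

Run:
```python
from cell import manip
from h import *
s=manip.read_state();show(s);print(tool(s,(500.6,70.2,69),.162))
```

```text
t 13.85 pos [500.7  68.7 181.9] yawz 0.162 ydir [ 0.009 -0.003 -1.   ] F [-1.   0.1  0.4] gap 93.8 j6 -0.09
(array([-0.0021,  0.1129, -0.0009]), np.float64(3.000864462787689e-05))
```

Request:
play_rows:
  series:
    - [[-0.002,0.04,-0.001],0,0]
    - [[-0.002,0.08,-0.001],0,0]
    - [[-0.002,0.113,-0.001],0,0]
    - [[-0.002,0.113,-0.001],0,0]
    - [[-0.002,0.113,-0.001],0,0.5]
    - [[-0.002,0.113,-0.001],0,1]
    - [[-0.002,0.113,-0.001],0,1]
    - [[-0.002,0.113,-0.001],0,1]
    - [[-0.002,0.113,-0.001],0,1]
    - [[-0.002,0.113,-0.001],0,1]
    - [[-0.002,0.113,-0.001],0,1]
    - [[-0.002,0.113,-0.001],0,1]
    - [[-0.002,0.113,-0.001],0,1]
    - [[-0.002,0.113,-0.001],0,1]
    - [[-0.002,0.113,-0.001],0,1]
    - [[-0.002,0.113,-0.001],0,1]
  squeeze: 40

```text
clock: 15.45
eef_pos: [500.5, 70.1, 68.9]
eef_rot: [-1.562, -0.005, -1.409]
wrist_force: [0.1, 0.6, -0.3]
finger_gap: 23.2
```

```bash
cat > lev.py <<'E'
from cell import manip
from h import *
import sys
H=np.array([520,-42.7]);yaw=-.079
s=manip.read_state();show(s)
d=s["eef_pos"][:2]-H;r=np.hypot(*d);L0=np.radians(115)+yaw-np.arctan2(d[1],d[0])
F=s["wrist_force"];a=np.arctan2(d[1],d[0]);print("r",r,"lever",L0,"Ftan(cw)",F[0]*np.sin(a)-F[1]*np.cos(a),"Frad",F[0]*np.cos(a)+F[1]*np.sin(a))
for L in np.linspace(L0,float(sys.argv[1]),int(sys.argv[2])+1)[1:]:
    a=np.radians(115)+yaw-L;print(round(L,3),tool(s,[*(H+r*np.array([np.cos(a),np.sin(a)])),s["eef_pos"][2]])[0],round(L-L0,3))
E
python3 lev.py 0.55 6
```

```text
t 15.45 pos [500.5  70.1  68.9] yawz 0.162 ydir [ 0.009 -0.003 -1.   ] F [ 0.1  0.6 -0.3] gap 23.2 j6 -0.09
r 114.49939384250756 lever 0.1864905506441461 Ftan(cw) 0.15749096095884094 Frad 0.5391827756707731
0.247 [0.0001 0.0001 0.0069] 0.061
0.308 [0.0007 0.0001 0.0138] 0.121
0.368 [0.0017 0.0002 0.0207] 0.182
0.429 [0.0031 0.0003 0.0275] 0.242
0.489 [0.0049 0.0003 0.0342] 0.303
0.55 [0.0071 0.0004 0.0408] 0.364
```

Request:
play_rows:
  series:
    - [[0.0001,0,0.0069],0.061,1]
    - [[0.0007,0,0.0138],0.121,1]
    - [[0.0017,0,0.0207],0.182,1]
    - [[0.0031,0,0.0275],0.242,1]
    - [[0.0049,0,0.0342],0.303,1]
    - [[0.0049,0,0.0342],0.303,1]

```text
clock: 16.05
eef_pos: [534.9, 71.5, 68.9]
eef_rot: [-1.563, -0.001, -1.714]
wrist_force: [-2.8, 6.6, 0.2]
finger_gap: 23.6
```

```bash
python3 lev.py 0.71 8
```

```text
t 16.05 pos [534.9  71.5  68.9] yawz -0.143 ydir [ 0.008 -0.002 -1.   ] F [-2.8  6.6  0.2] gap 23.6 j6 0.21
r 115.21144911535062 lever 0.48737854851223594 Ftan(cw) -3.6328870297298494 Frad 6.147366090845917
0.515 [0.     0.     0.0032] 0.028
0.543 [0.0001 0.0001 0.0064] 0.056
0.571 [0.0003 0.0001 0.0096] 0.083
0.599 [0.0005 0.0001 0.0128] 0.111
0.627 [0.0009 0.0001 0.016 ] 0.139
0.654 [0.0014 0.0002 0.0192] 0.167
0.682 [0.0019 0.0002 0.0223] 0.195
0.71 [0.0025 0.0002 0.0255] 0.223
```

Request:
play_rows:
  series:
    - [[-0.0005,0,0.0032],0.028,1]
    - [[-0.0006,0,0.0064],0.056,1]
    - [[-0.0004,0,0.0096],0.083,1]
    - [[-0.0002,0,0.0112],0.097,1]

```text
clock: 16.45
eef_pos: [545.0, 70.2, 68.8]
eef_rot: [-1.565, -0.001, -1.812]
wrist_force: [-7.6, 0.4, 4.9]
finger_gap: 23.4
```

Request:
play_rows:
  series:
    - [[0,0,0.0016],0.014,1]

```text
clock: 16.55
eef_pos: [545.7, 70.0, 68.7]
eef_rot: [-1.568, -0.001, -1.827]
wrist_force: [-5.9, 3.0, 5.9]
finger_gap: 23.3
```

Request:
play_rows:
  series:
    - [[0,0,0.0016],0.014,1]

```text
clock: 16.65
eef_pos: [546.5, 69.9, 68.7]
eef_rot: [-1.57, -0.001, -1.841]
wrist_force: [-7.2, 1.3, 5.8]
finger_gap: 23.3
```

Request:
play_rows:
  series:
    - [[0,0,0.0016],0.014,1]

```text
clock: 16.75
eef_pos: [547.3, 69.7, 68.8]
eef_rot: [-1.572, -0.001, -1.856]
wrist_force: [-6.1, 1.6, 4.8]
finger_gap: 23.2
```

```bash
python3 lev.py 0.79 6
```

```text
t 16.75 pos [547.3  69.7  68.8] yawz -0.285 ydir [-0.001 -0.001 -1.   ] F [-6.1  1.6  4.8] gap 23.2 j6 0.35
r 115.63109035000188 lever 0.5956163098077825 Ftan(cw) -6.32500320539756 Frad 0.11542225478256318
0.628 [-0.0001 -0.      0.0037] 0.032
0.66 [-0.0001 -0.      0.0075] 0.065
0.693 [ 0.     -0.      0.0112] 0.097
0.725 [ 0.0003 -0.      0.015 ] 0.13
0.758 [ 0.0006 -0.      0.0187] 0.162
0.79 [ 0.0011 -0.      0.0224] 0.194
```

Request:
play_rows:
  series:
    - [[0,0,0.002],0.017,1]
    - [[0,0,0.004],0.035,1]

```text
clock: 16.95
eef_pos: [551.5, 68.5, 68.9]
eef_rot: [-1.571, -0.001, -1.891]
wrist_force: [1.3, 0.9, 0.3]
finger_gap: 23.0
```

Request:
play_rows:
  series:
    - [[0,0,0.002],0.017,1]
    - [[0,0,0.004],0.035,1]

```text
clock: 17.15
eef_pos: [555.5, 67.4, 68.9]
eef_rot: [-1.571, -0.001, -1.928]
wrist_force: [-0.5, 3.4, 1.2]
finger_gap: 23.5
```

Request:
play_rows:
  series:
    - [[0,0,0.002],0.017,1]
    - [[0.0001,0,0.004],0.035,1]

```text
clock: 17.35
eef_pos: [559.2, 66.2, 68.9]
eef_rot: [-1.571, -0.001, -1.964]
wrist_force: [-2.6, 5.5, 2.7]
finger_gap: 23.2
```

```bash
python3 lev.py 0.94 7
```

```text
t 17.35 pos [559.2  66.2  68.9] yawz -0.393 ydir [-0.001 -0.    -1.   ] F [-2.6  5.5  2.7] gap 23.2 j6 0.45
r 115.71124339956157 lever 0.702877788821455 Ftan(cw) -4.307164315296755 Frad 4.267210966907133
0.737 [-0.0001 -0.      0.0039] 0.034
0.771 [-0.0001 -0.      0.0078] 0.068
0.805 [ 0.     -0.      0.0118] 0.102
0.838 [ 0.0003 -0.      0.0157] 0.135
0.872 [ 0.0007 -0.      0.0196] 0.169
0.906 [ 0.0013 -0.      0.0234] 0.203
0.94 [ 0.0019 -0.      0.0273] 0.237
```

Request:
play_rows:
  series:
    - [[-0.0004,0,0.003],0.026,1]
    - [[-0.0005,0,0.006],0.052,1]
    - [[-0.0004,0,0.009],0.078,1]
    - [[-0.0003,0,0.0115],0.1,1]

```text
clock: 17.75
eef_pos: [569.2, 62.4, 68.8]
eef_rot: [-1.574, -0.001, -2.066]
wrist_force: [-7.9, 5.4, 5.2]
finger_gap: 23.0
```

Request:
play_rows:
  series:
    - [[0,0,0.002],0.017,1]

```text
clock: 17.85
eef_pos: [570.4, 61.8, 68.8]
eef_rot: [-1.576, -0.002, -2.084]
wrist_force: [-7.1, 5.9, 5.3]
finger_gap: 23.3
```

Request:
play_rows:
  series:
    - [[0,0,0.002],0.017,1]

```text
clock: 17.95
eef_pos: [571.5, 61.3, 68.8]
eef_rot: [-1.577, -0.002, -2.102]
wrist_force: [-5.5, 5.1, 4.4]
finger_gap: 23.3
```

Request:
play_rows:
  series:
    - [[0,0,0.002],0.017,1]

```text
clock: 18.05
eef_pos: [572.8, 60.7, 68.8]
eef_rot: [-1.579, -0.002, -2.121]
wrist_force: [-4.6, 4.8, 3.8]
finger_gap: 23.2
```

Request:
play_rows:
  series:
    - [[0,0,0.002],0.017,1]

```text
clock: 18.15
eef_pos: [574.4, 59.9, 68.8]
eef_rot: [-1.58, -0.003, -2.139]
wrist_force: [-2.6, 3.5, 0.8]
finger_gap: 23.5
```

```bash
python3 lev.py 1.04 7
```

```text
t 18.15 pos [574.4  59.9  68.8] yawz -0.568 ydir [-0.009  0.002 -1.   ] F [-2.6  3.5  0.8] gap 23.5 j6 0.61
r 116.08977929473701 lever 0.8447917438281618 Ftan(cw) -3.8963059089289063 Frad 1.9053260424586098
0.873 [-0.0002 -0.      0.0032] 0.028
0.901 [-0.0003 -0.0001  0.0065] 0.056
0.928 [-0.0004 -0.0001  0.0097] 0.084
0.956 [-0.0003 -0.0001  0.0129] 0.112
0.984 [-0.0002 -0.0001  0.0162] 0.139
1.012 [ 0.0001 -0.0002  0.0194] 0.167
1.04 [ 0.0004 -0.0002  0.0226] 0.195
```

Request:
play_rows:
  series:
    - [[-0.0002,0,0.0032],0.028,1]
    - [[-0.0003,0,0.0065],0.056,1]

```text
clock: 18.35
eef_pos: [580.6, 56.4, 68.9]
eef_rot: [-1.579, -0.003, -2.198]
wrist_force: [0.1, 2.3, 1.3]
finger_gap: 23.3
```

Request:
play_rows:
  series:
    - [[-0.0002,0,0.0032],0.028,1]
    - [[-0.0003,0,0.0065],0.056,1]

```text
clock: 18.55
eef_pos: [586.0, 53.0, 68.8]
eef_rot: [-1.579, -0.003, -2.256]
wrist_force: [-2.9, 5.5, 3.9]
finger_gap: 23.0
```

```bash
python3 lev.py 1.18 7
```

```text
t 18.55 pos [586.   53.   68.8] yawz -0.685 ydir [-0.009  0.003 -1.   ] F [-2.9  5.5  3.9] gap 23.0 j6 0.71
r 116.26546207546032 lever 0.9607938870948995 Ftan(cw) -5.514567294749665 Frad 2.851628331387431
0.992 [-0.0002 -0.      0.0036] 0.031
1.023 [-0.0004 -0.0001  0.0073] 0.063
1.055 [-0.0004 -0.0001  0.0109] 0.094
1.086 [-0.0003 -0.0001  0.0146] 0.125
1.117 [-0.0001 -0.0002  0.0182] 0.157
1.149 [ 0.0003 -0.0002  0.0218] 0.188
1.18 [ 0.0007 -0.0002  0.0254] 0.219
```

Request:
play_rows:
  series:
    - [[-0.0002,0,0.0036],0.031,1]
    - [[-0.0005,0,0.0073],0.063,1]
    - [[-0.0005,0,0.0105],0.09,1]

```text
clock: 18.85
eef_pos: [593.9, 47.4, 68.7]
eef_rot: [-1.581, -0.005, -2.349]
wrist_force: [-7.4, 8.2, 6.2]
finger_gap: 23.3
```

Request:
play_rows:
  series:
    - [[0,0,0.0018],0.015,1]

```text
clock: 18.95
eef_pos: [594.8, 46.5, 68.7]
eef_rot: [-1.583, -0.005, -2.366]
wrist_force: [-4.8, 6.4, 4.6]
finger_gap: 23.3
```

Request:
play_rows:
  series:
    - [[0,0,0.0018],0.015,1]

```text
clock: 19.05
eef_pos: [595.7, 45.8, 68.8]
eef_rot: [-1.585, -0.006, -2.383]
wrist_force: [-4.1, 6.7, 4.5]
finger_gap: 23.5
```

Request:
play_rows:
  series:
    - [[0,0,0.0018],0.015,1]

```text
clock: 19.15
eef_pos: [596.8, 44.9, 68.8]
eef_rot: [-1.585, -0.006, -2.399]
wrist_force: [-1.6, 4.9, 2.5]
finger_gap: 23.3
```

```bash
python3 lev.py 1.18 5
```

```text
t 19.15 pos [596.8  44.9  68.8] yawz -0.829 ydir [-0.014  0.007 -1.   ] F [-1.6  4.9  2.5] gap 23.3 j6 0.84
r 116.4899088391009 lever 1.077571060341739 Ftan(cw) -4.457334698242757 Frad 2.6012412961162026
1.098 [-0.0002 -0.      0.0024] 0.02
1.119 [-0.0004 -0.0001  0.0048] 0.041
1.139 [-0.0006 -0.0001  0.0071] 0.061
1.16 [-0.0006 -0.0001  0.0095] 0.082
1.18 [-0.0007 -0.0002  0.0119] 0.102
```

Request:
play_rows:
  series:
    - [[-0.0002,0,0.0024],0.02,1]

```text
clock: 19.25
eef_pos: [598.9, 43.0, 68.8]
eef_rot: [-1.585, -0.006, -2.421]
wrist_force: [3.1, -5.4, 0.8]
finger_gap: 22.7
```

Request:
play_rows:
  series:
    - [[-0.0002,0,0.0024],0.02,1]

```text
clock: 19.35
eef_pos: [601.2, 40.8, 68.9]
eef_rot: [-1.584, -0.006, -2.443]
wrist_force: [2.0, 0.7, 0.1]
finger_gap: 23.1
```

Request:
play_rows:
  series:
    - [[-0.0002,0,0.0024],0.02,1]

```text
clock: 19.45
eef_pos: [603.1, 38.9, 68.8]
eef_rot: [-1.584, -0.007, -2.466]
wrist_force: [-0.9, 3.2, 1.8]
finger_gap: 23.4
```

```bash
python3 lev.py 1.18 2
```

```text
t 19.45 pos [603.1  38.9  68.8] yawz -0.895 ydir [-0.013  0.006 -1.   ] F [-0.9  3.2  1.8] gap 23.4 j6 0.89
r 116.48139640831505 lever 1.1516820205352176 Ftan(cw) -2.9155039217397594 Frad 1.6671082009717502
1.166 [-0.0002 -0.      0.0016] 0.014
1.18 [-0.0003 -0.      0.0033] 0.028
```

Request:
play_rows:
  series:
    - [[-0.0003,0,0.0025],0.02,1]
    - [[-0.0003,0,0.0025],0.02,1]
    - [[-0.0003,0,0.0025],0.02,1]
    - [[-0.0003,0,0.0025],0.02,1]
    - [[-0.0003,0,0.0025],0.02,1]

```text
clock: 19.95
eef_pos: [604.8, 37.3, 68.8]
eef_rot: [-1.584, -0.007, -2.485]
wrist_force: [-1.7, 3.3, 2.6]
finger_gap: 23.2
```

```bash
python3 lev.py 1.18 1
python3 - <<'E'
from cell import manip
from h import *
ims=[]
for n,(x,y) in(("scene",(260,150)),("top",(270,110))):
    p=manip.camera_params(n);im=manip.camera(n)[:,:,::-1].copy()
    ims.append(cv2.resize(im[y:y+140,x:x+130],None,fx=3,fy=3,interpolation=2))
cv2.imwrite("pics/c6.png",np.hstack(ims))
E
```

```text
t 19.95 pos [604.8  37.3  68.8] yawz -0.915 ydir [-0.013  0.006 -1.   ] F [-1.7  3.3  2.6] gap 23.2 j6 0.91
r 116.56080697546788 lever 1.1721710754263859 Ftan(cw) -3.5815864497925953 Frad 1.0319596014759305
1.18 [-0.0001 -0.      0.0009] 0.008
```

View pics/c6.png

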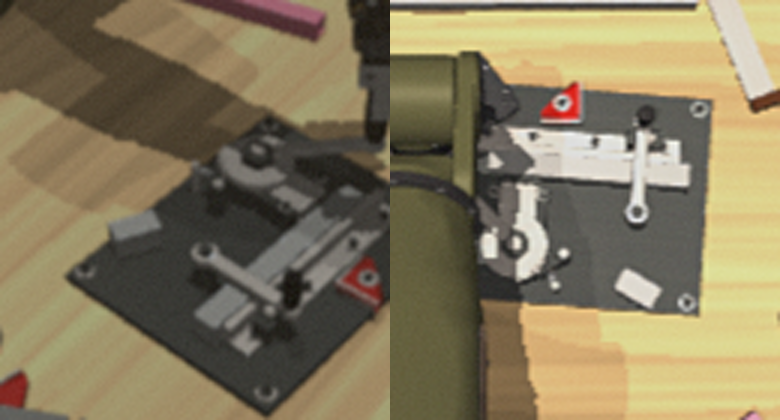

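The keeper is still shut, with its knob at (646,115) in the right crop. The small magnet and short offcut haven't moved. The lever handle is held at about 1.17 rad, just past the third click, so I'm handing in.

```bash
python3 -c "
from cell import manip
print(manip.sign_off())"
```

```text
the job is handed in; nothing more can be done
None
```

The keeper bar is shut in its catch, and the lever is held by its black handle just past the third click. I handed the job in at about 20 s of the 72 s allowed.

- **Keeper:** My first grip on the knob was too high and it slipped out, leaving the bar almost where it was. I gripped again lower and harder, then swung the bar shut. The knob pushed back with about 6 N at the stop. The overhead view showed the bar shut before I touched the lever, and both fixed views still showed it shut at the end.
- **Lever:** The resistance rose and fell three times, at about 0.60, 0.84 and 1.09 rad, matching the given click angles. I stopped at about 1.17 rad, beyond where the third pawl is down (1.14) and short of the fourth click (1.33). The handle was still gripped, with a 23.2 mm opening on a 24 mm handle.
- **Checks that disagreed or were missing:** My radius from the hub crept from 114.5 to 116.6 mm against the true 115 mm. That points to a hub estimate about 1 mm off, roughly 0.01 rad in the lever angle. The finger opening on the knob read about 16.5 mm, though the knob is 18 mm across. I did not measure the pad's pressure on the tube; it follows only from the click count.
- **Other items:** In the final crops the small magnet and short offcut had not moved. I did not recheck the rest of the bench.

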